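# Ready a small engine for a cold start

## Robot

A 6-joint arm with a two-finger parallel gripper is mounted at the origin on the work surface. World frame = base frame: x ahead of the robot, y to its left, z up, the work surface at z = 0. Lengths are in mm, angles in rad, forces in N, time in s.
With the tool pointing down it reaches from about 400 to 925 mm from the base axis. Payload 12.5 kg.
Tool frame: the origin (TCP) lies midway between the tips of the shut fingers; the grasp point (between the pads) lies 19 mm behind it (env.grip_depth is the distance from the TCP to the grasp point, in mm); z points along the fingers, y is the line along which they close (so a half turn about z gives the same grasp; the last joint's range is limited). The gripper opens to 95 mm and grips with 3 to 60 N. Pads are 20 mm wide; open, the fingers measure 119 mm over their backs; the gripper's body (75 mm by 180 mm) begins 59 mm behind the grasp point.
Start: joints at [-1.356, 0.491, 1.559, -0, 1.092, -0.106], TCP at [197.102, -593.127, 194.561] pointing down, gripper open.
Joint ranges: [-3.1, 3.1], [-0.84, 2.19], [0.05, 2.79], [-1.13, 4.28], [0.06, 2.93], [-2.69, 2.69]. Speed limits (rad/s): [2.22, 2.22, 2.79, 3.14, 3.14, 3.14].

## Interface

Orientations are given as [roll, pitch, yaw] about the fixed x, y, z axes, in that order (R = Rz(yaw) Ry(pitch) Rx(roll)).
In Python, from cell import monitor, viewer, order, env gives the robot as it stands.
- The arm moves only by the tool move_arm, never from a script. Its argument "moves" is one flat list of numbers, 4 for each row, row after row: the shift along the tool's x, y, z normalised to -1 to 1, where 1 is 0.15 m, then the turn about the tool's z normalised to -1 to 1, where 1 is pi/2 rad. A call has 1 to 10 rows; each row shifts and turns the commanded pose from where the row before left it, along the tool's axes as they then stand; what a row does not reach is not made up. A row lasts 1/8 s, in which the tool goes at most 62.5 mm and 10.7 degrees, less where a joint would pass 70% of its speed; a pose out of reach is approached as far as the arm can. A call with a number of a shift or a turn outside -1 to 1 is refused whole. A call with a gripper value outside its range is refused whole. "claw" is the finger opening in mm, from 0 to 95.1, set as the call begins (left out, the last holds). The fingers move at their own pace and stop on an object; the grip force is fixed at half the most. Time passes only in rows, so rows that do not move let the fingers close. It gives the time, the measured TCP pose, the force, the opening and the grip force at its end, in the units of the state.
- monitor.state(): the state, without advancing time (a new reading comes with each control period).
- viewer.read_camera(name): name is "side" or "top"; returns the picture (384x512x3 uint8, red, green, blue); there is no depth.
- viewer.camera_info(name): a dict with "K" (3x3 intrinsics, pixels), "camera_from_world" (4x4, takes a point from world to camera coordinates). Camera axes: x right, y down, z forward; pixel columns grow to the right and rows downward; lengths in mm; the calibration is good to about 2 mm. A picture is of the moment at which its call begins. camera_info takes no time and is no camera call.
- order.job_done(): hands the job in; it is judged then, once.
The state is a dict: "t": time; "joints": joint angles; "qvel": joint speeds; "tau": joint torques, N m; "eef_pos": TCP position; "tcp_rot": TCP orientation; "ft_force": force on the tool from outside, world axes, zero at the start; "moment": the same for the moment, N m; "opening": opening from 0.0 (shut) to 1.0 (fully open); "grip_force": force on a finger pad.
Only numpy, scipy, OpenCV 4.12 (cv2) and the standard library are available. Lean on these libraries where they do the work, as an engineer would, in place of code of your own. Each camera call takes 0.05 s, during which the arm holds its last target. There are 200 camera calls.

## Task

Get the mower engine on the bench ready for a cold start: with the fingertips, push the choke lever towards the engine shroud, past its middle click and all the way to its far stop, without ramming or pinching it. Then press the rubber primer bulb on the same deck fully down and let it come back up. Touch only these two: lift nothing, and leave the socket on the deck and the other things on the bench where they are.

Things in the scene. Friction and masses are not known exactly. Their poses are not given: they have to be found in the camera images.
- engine: Engine on a board, all fixed. Origin: on the bench under the centre of its control deck; z up, x away from the robot and y to its left when not turned. Deck: flat, grey, 220 (x) by 180 (y) mm, top at z = 150 mm. The round shroud stands on the +y side: axis at x 40, y 235 mm, radius 128, top at z = 234 mm. Board: x -140 to 200, y -115 to 385 mm, 30 mm thick.
- choke_pivot (a point): Pivot of the choke lever, on the deck's top face (engine x = 60, y = 0, z = 150 mm). The lever turns about the vertical through it.
- choke_knob (a point): Centre of the upright round black knob (diameter 18 mm) at the end of the choke lever, 75 mm from the pivot. The knob's top is 19.5 mm above this point, its foot 19.5 mm below, which is 7 mm above the deck. The lever is a thin steel strip, 12 mm wide, 4 mm thick, 7 to 11 mm above the deck, from pivot to knob.
- choke (a joint): Lever angle, rad: 0 run, 0.6 middle click (half choke), 1.2 far stop (full choke). It grows clockwise from above, the knob swinging towards the shroud: from the pivot the knob lies at angle 3.752 minus this value from engine x. It starts near 0. A spring detent holds it at 0, 0.6 (+-0.1) and 1.2; crests at 0.27 and 0.95; pushing over one takes about 7 N at the knob, and well past the crest it runs on by itself.
- primer_top (a point): Top centre of the primer bulb, a black rubber dome 36 mm across, in a flat collar 48 mm across, at engine x = -75, y = 45 mm; its top stands 22 mm above the deck when out. It is pressed straight down.
- primer (a joint): Primer bulb depth, m: 0 = out, 0.008 = fully down (about 6 N). It springs back when let go.
- socket_mid (a point): Bystander: centre of a loose steel socket, 26 mm across and 45 mm tall, standing on the deck in its corner opposite the shroud and near the robot.
- spray_mid (a point): Bystander: centre of a loose grey spray can, 56 mm across, 170 mm tall, standing on the bench beside the board on the side away from the shroud.
- jar_mid (a point): Bystander: centre of a loose white jar, 70 mm across, 90 mm tall, standing near the can (the two may be swapped).
- wrench_mid (a point): Bystander: centre of a loose wrench, 180 mm long, lying flat on the bench along the edge of the board away from the shroud.

How it is judged:
By the outcome, as a careful person would: the job done as asked, in the order asked, and still so for the second after the job is handed in, with the robot touching nothing.
It also fails if it takes over 48 s, if anything falls off the work surface, if the arm or the gripper's body presses on something with over 40 N, if the wrist force passes 120 N, or if a joint passes its speed limit or range.

## Working session

There is one attempt and no reset: what is moved stays moved. The work goes in short steps, Python scripts to look and compute and a tool call to move; the robot and the scene stay as the last step left them, time stands still between calls to the robot, and variables do not carry over. Pictures are saved under pics/ and viewed, at most 10 in all, crops included, and the job is handed in when it is done.

Besides the shell and the picture viewer there is one more tool, called after "Request:" by a JSON object that holds its "fn" and its "kwargs", one argument or row to a line. move_arm: Moves the arm, as the interface text tells. Scaled input: -1 to 1 covers 0.15 m each way for a shift and pi/2 rad each way for a turn. Its arguments: {"type":"object","properties":{"moves":{"type":"array"},"claw":{"type":"number"}},"required":["moves"]}

```bash
mkdir -p pics; python3 - <<'E'
from cell import monitor, viewer
import cv2
for n in("top","side"):
    im=viewer.read_camera(n); cv2.imwrite(f"pics/{n}0.png",im[:,:,::-1])
    i=viewer.camera_info(n); print(i["K"],i["camera_from_world"])
s=monitor.state(); print(s)
E
```

```text
[[420.24541974   0.         250.15532912]
 [  0.         420.24541974 186.27729383]
 [  0.           0.           1.        ]] [[-1.16376005e-02 -9.99929408e-01 -2.39689180e-03 -1.58841832e+02]
 [-9.78254814e-01  1.18816923e-02 -2.07066038e-01  5.85070681e+02]
 [ 2.07079900e-01 -6.49808731e-05 -9.78324032e-01  8.34675256e+02]
 [ 0.00000000e+00  0.00000000e+00  0.00000000e+00  1.00000000e+00]]
[[475.61193127   0.         256.00262497]
 [  0.         475.61193127 198.85868536]
 [  0.           0.           1.        ]] [[ 9.27388613e-01 -3.74096862e-01  1.37804199e-03 -5.93118020e+02]
 [-2.52903990e-01 -6.29656522e-01 -7.34555809e-01  1.15236529e+02]
 [ 2.75662716e-01  6.80870180e-01 -6.78546877e-01  8.72077891e+02]
 [ 0.00000000e+00  0.00000000e+00  0.00000000e+00  1.00000000e+00]]
{'t': 0.1, 'joints': array([-1.35558148e+00,  4.91469331e-01,  1.55939974e+00, -1.00154834e-05,
        1.09171193e+00, -1.05624305e-01]), 'qvel': array([ 0.00062711, -0.00097868, -0.00228775,  0.00064355,  0.00076805,
        0.00077054]), 'tau': array([ 4.45865429e-03, -6.13624048e+01, -2.58605647e+01,  6.94549992e-02,
        4.70354548e-02, -6.52829863e-05]), 'eef_pos': array([ 197.054115  , -592.8655481 ,  194.03493871]), 'tcp_rot': array([-3.14060889e+00, -9.53646303e-05,  3.20843722e-01]), 'ft_force': array([-0.40169691, -0.22142526, -0.95601971]), 'moment': array([ 0.01331472, -0.02862987, -0.00995365]), 'grip_force': 0.0, 'opening': 0.9973886341860626}
```

View pics/top0.png

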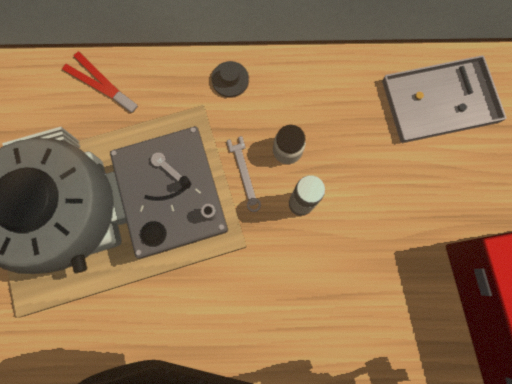

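View pics/side0.png

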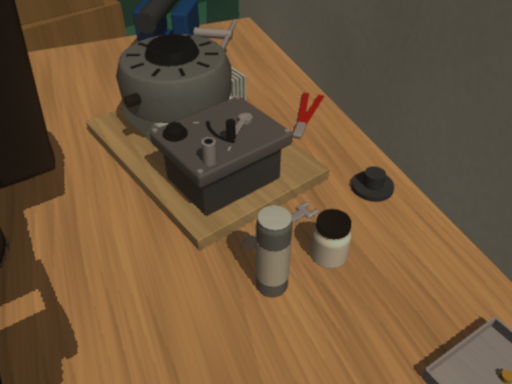

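Top view: deck corners are near (112,153), (197,127), (226,232) and (139,255). The pivot is at (158,160), knob (184,183), primer (152,233), socket (208,211), with the shroud to the left. Next I'll measure these from an enlarged crop.

```bash
python3 - <<'E'
import cv2
im=cv2.imread("pics/top0.png")[115:265,95:245]
cv2.imwrite("pics/crop0.png",cv2.resize(im,(600,600),interpolation=cv2.INTER_CUBIC))
E
```

```text
(no output)
```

View pics/crop0.png

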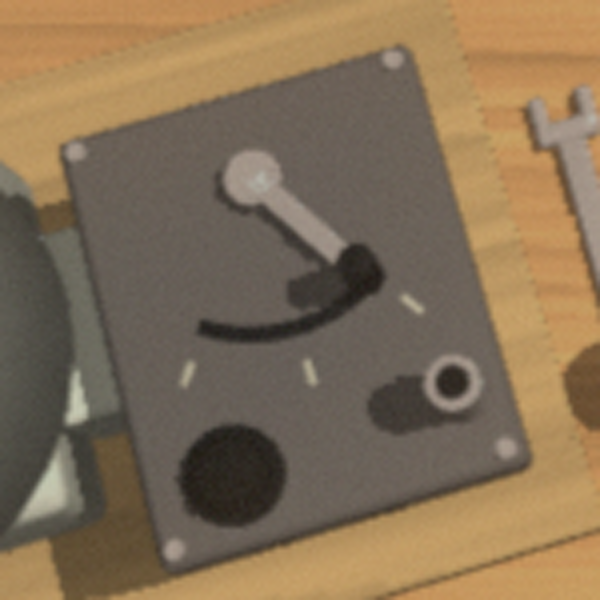

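Crop (4x, offset 95,115): deck corners are (62,146), (408,45), (530,465) and (168,572). Pivot is at (250,178), knob (362,268), primer (233,475), socket top (453,383).

```bash
cat > h.py <<'E'
import numpy as np
from cell import monitor, viewer
def ray(n,u,v,z):
    i=viewer.camera_info(n);M=np.array(i["camera_from_world"]);R,t=M[:3,:3],M[:3,3]
    c=-R.T@t; d=R.T@np.linalg.solve(i["K"],[u,v,1]); return c+d*(z-c[2])/d[2]
def proj(n,p):
    i=viewer.camera_info(n);M=np.array(i["camera_from_world"]);q=i["K"]@(M[:3,:3]@p+M[:3,3]);return q[:2]/q[2]
E
python3 - <<'E'
from h import *
c=lambda x,y,z:ray("top",95+(x+.5)/4-.5,115+(y+.5)/4-.5,z)[:2]
W=np.array([c(62,146,150),c(408,45,150),c(530,465,150),c(168,572,150),c(233,475,152),c(250,178,161)])
E=np.array([[110,90],[110,-90],[-110,-90],[-110,90],[-75,45],[60,0]],float)
a=E-E.mean(0);b=W-W.mean(0)
th=np.arctan2((a[:,0]*b[:,1]-a[:,1]*b[:,0]).sum(),(a*b).sum())
R=np.array([[np.cos(th),-np.sin(th)],[np.sin(th),np.cos(th)]]);o=W.mean(0)-R@E.mean(0)
print("th",th,"o",o,"scale",(b**2).sum()/(a**2).sum());print((W-(E@R.T+o)).round(1))
w=lambda x,y:R@[x,y]+o
P=w(60,0);print("pivot",P,"primer",w(-75,45),"socket",c(453,383,195),R.T@(c(453,383,195)-o))
for ch in(0,.27,.6,.95,1.2):
    k=P+75*np.array([np.cos(th+3.752-ch),np.sin(th+3.752-ch)]);print(ch,k.round(1), R.T@(k-o))
k=c(362,262,196);print("knob meas",k,np.linalg.norm(k-P),3.752-((np.arctan2(*(k-P)[::-1])-th)%6.283))
for p,z in((w(60,0),158),(w(-75,45),172),(w(-110,-90),150),(w(110,-90),150)): print(proj("side",np.r_[p,z]))
E
```

```text
th 0.28305604473114443 o [559.53784863  -6.84181217] scale 0.9578679009120606
[[-2.3 -3.7]
 [-2.7  1.1]
 [ 0.4  2.3]
 [ 3.2 -3.1]
 [ 1.3  1.5]
 [ 0.2  1.9]]
pivot [617.15023243   9.91567074] primer [474.95425671  15.42062203] socket [511.75398343 -89.82654461] [-69.05929363 -66.33684916]
0 [570.1 -48.5] [ -1.45609458 -42.99009699]
0.27 [556.3 -33.9] [-10.69640569 -25.04033191]
0.6 [545.4 -11.8] [-14.9959383   -0.78053689]
0.95 [542.3  14.2] [-10.71678241  24.98272776]
1.2 [545.6  32.5] [-2.33754314 41.7016872 ]
knob meas [567.38269065 -48.24773474] 76.54926486616829 0.030617657435966006
[243.74465686 116.46429665]
[172.11099497 124.11449669]
[196.538909   176.74247146]
[292.60977488 131.42989237]
```

Request:
{"fn": "move_arm", "kwargs": {
  "claw": 0,
  "moves": [0,0,-0.06,-0.1084,0,0,-0.06,-0.1084,0,0,-0.06,-0.1084,0,0,-0.06,-0.1084,0,0,-0.06,-0.1084,0,0,-0.06,-0.1084,0,0,-0.06,-0.1084,0,0,-0.06,-0.1084,0,0,-0.06,-0.1084,0,0,0,0]
}}

```text
t: 1.35
eef_pos: [197.1, -593.2, 275.8]
tcp_rot: [-3.142, 0.001, 1.852]
ft_force: [0.4, 0.3, -0.6]
opening: 0.023
grip_force: 0.0
```

```bash
cat >> h.py <<'E'
th=.2831;o=np.array([559.5,-6.8])
Rt=np.array([[np.cos(th),-np.sin(th)],[np.sin(th),np.cos(th)]])
def show():
    s=monitor.state();p=s["eef_pos"];print("t",s["t"],"eng",(Rt.T@(p[:2]-o)).round(1),"z",p[2].round(1),"rot",s["tcp_rot"].round(3),"F",(Rt.T@s["ft_force"][:2]).round(1),s["ft_force"][2].round(1),"op",round(s["opening"],3),"j",s["joints"].round(2))
E
python3 -c "from h import *;show()"
```

```text
t 1.35 eng [-511.8 -461.8] z 275.8 rot [-3.142e+00  1.000e-03  1.852e+00] F [0.4 0.2] -0.6 op 0.023 j [-1.36  0.42  1.45  0.    1.27 -1.64]
```

Request:
{"fn": "move_arm", "kwargs": {
  "claw": 0,
  "moves": [0.18,0.25,0,0,0.18,0.25,0,0,0.18,0.25,0,0,0.18,0.25,0,0,0.18,0.25,0,0,0.18,0.25,0,0,0.18,0.25,0,0,0.18,0.25,0,0,0.18,0.25,0,0,0.18,0.25,0,0]
}}

```text
t: 2.6
eef_pos: [482.6, -227.9, 275.0]
tcp_rot: [-3.141, -0.0, 1.848]
ft_force: [-0.0, 0.3, 0.2]
opening: 0.006
grip_force: 0.0
```

Request:
{"fn": "move_arm", "kwargs": {
  "moves": [0.18,0.25,0,0,0.18,0.25,0,0,0.18,0.25,0,0,0.18,0.25,0,0,0,0,0,0,0,0,0,0]
}}

```text
t: 3.35
eef_pos: [595.5, -83.9, 274.9]
tcp_rot: [-3.141, -0.0, 1.851]
ft_force: [0.4, -0.3, -0.4]
opening: 0.006
grip_force: 0.0
```

```bash
python3 -c "
from h import *;show()
import cv2
im=viewer.read_camera('top')[90:270,70:310,::-1]
cv2.imwrite('pics/top1.png',cv2.resize(im,None,fx=3,fy=3,interpolation=cv2.INTER_CUBIC))"
```

```text
t 3.35 eng [ 13.1 -84.1] z 274.9 rot [-3.141 -0.     1.851] F [ 0.3 -0.4] -0.4 op 0.006 j [-0.25  0.39  1.51 -0.    1.25 -0.53]
```

View pics/top1.png

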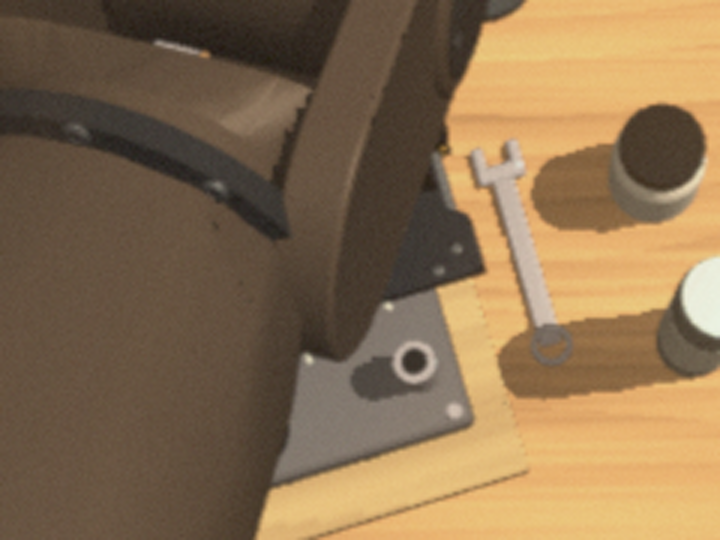

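Arm hides the deck from the top camera; socket and bystanders are unmoved. I'll descend beside the knob and look from the side.

Request:
{"fn": "move_arm", "kwargs": {
  "moves": [0,0,0.17,0,0,0,0.17,0,0,0,0.17,0,0,0,0.17,0,0,0,0,0,0,0,0,0]
}}

```text
t: 4.15
eef_pos: [596.1, -84.5, 174.6]
tcp_rot: [3.141, 0.001, 1.852]
ft_force: [0.8, 0.2, 0.8]
opening: 0.001
grip_force: 0.0
```

```bash
python3 -c "
from h import *;show()
import cv2
im=viewer.read_camera('side')[60:240,110:350,::-1]
cv2.imwrite('pics/side1.png',cv2.resize(im,None,fx=3,fy=3,interpolation=cv2.INTER_CUBIC))"
```

```text
t 4.15 eng [ 13.5 -84.8] z 174.6 rot [3.141e+00 1.000e-03 1.852e+00] F [0.8 0. ] 0.8 op 0.001 j [-0.25  0.48  1.64 -0.    1.02 -0.53]
```

View pics/side1.png

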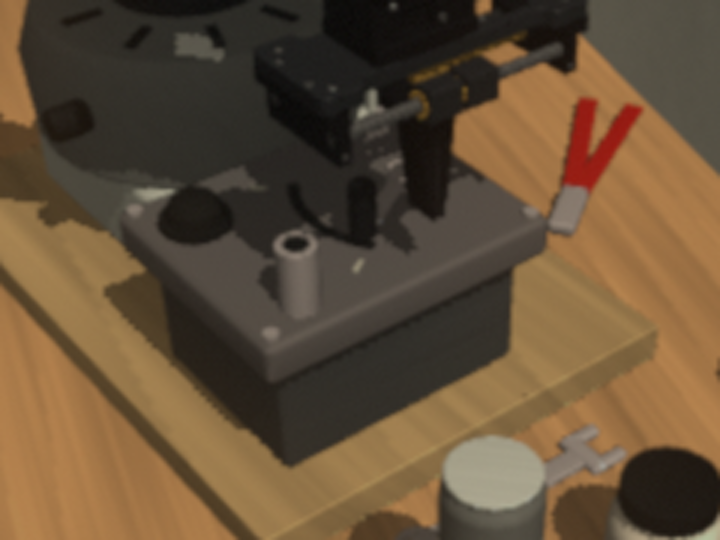

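Side view: shut fingertips are at about (435,215) in the crop, right of the knob at (362,205), clear of everything and below the knob's top. I'll close in and push gently.

Request:
{"fn": "move_arm", "kwargs": {
  "moves": [0.05,-0.055,0,0,0.05,-0.055,0,0,0,0,0,0]
}}

```text
t: 4.58
eef_pos: [575.2, -73.5, 174.0]
tcp_rot: [3.141, 0.0, 1.854]
ft_force: [1.4, 0.2, -1.2]
opening: 0.007
grip_force: 0.0
```

Request:
{"fn": "move_arm", "kwargs": {
  "moves": [0.03,0,0,0,0.03,-0.008,0,0,0.03,-0.008,0,0,0.03,-0.01,0,0,0.03,-0.01,0,0]
}}

```text
t: 5.2
eef_pos: [563.7, -55.6, 173.6]
tcp_rot: [-3.139, 0.003, 1.854]
ft_force: [-3.0, -9.8, 1.8]
opening: 0.007
grip_force: 4.2
```

```bash
python3 -c "
from h import *;show()"
```

```text
t 5.2 eng [ -9.6 -48.1] z 173.6 rot [-3.139e+00  3.000e-03  1.854e+00] F [-5.6 -8.5] 1.8 op 0.007 j [-0.21  0.43  1.73 -0.    0.98 -0.49]
```

Request:
{"fn": "move_arm", "kwargs": {
  "moves": [0.03,-0.008,0,0,0.03,-0.008,0,0,0.03,-0.008,0,0,0.03,-0.004,0,0,0.03,0,0,0,0.03,0,0,0]
}}

```text
t: 5.95
eef_pos: [552.8, -28.8, 173.5]
tcp_rot: [-3.142, 0.0, 1.853]
ft_force: [-0.4, -0.3, 0.0]
opening: 0.001
grip_force: 0.4
```

```bash
python3 -c "
from h import *;show()
import cv2
im=viewer.read_camera('side')[60:200,130:330,::-1]
cv2.imwrite('pics/side2.png',cv2.resize(im,None,fx=4,fy=4,interpolation=cv2.INTER_CUBIC))"
```

```text
t 5.95 eng [-12.5 -19.2] z 173.5 rot [-3.142  0.     1.853] F [-0.4 -0.2] 0.0 op 0.001 j [-0.17  0.41  1.76 -0.    0.97 -0.45]
```

View pics/side2.png

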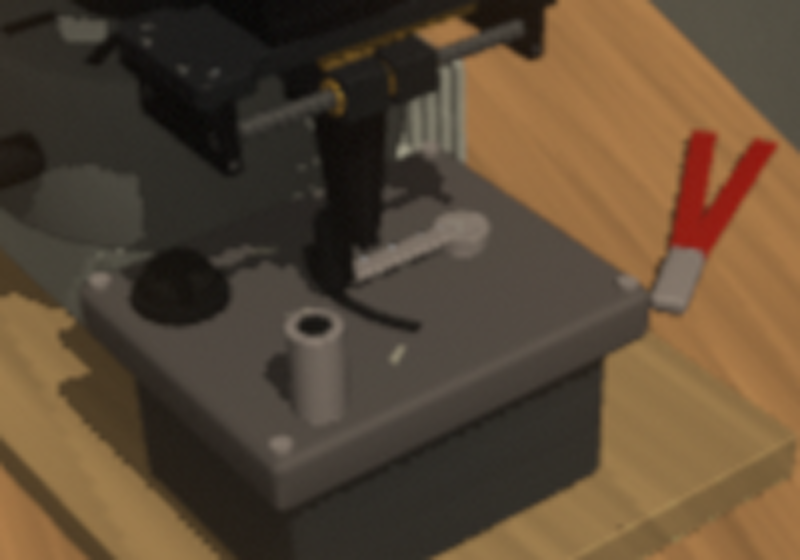

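At the middle click: knob at (330,255) right beside the fingertips, lever pointing to robot. Continuing to the second crest.

Request:
{"fn": "move_arm", "kwargs": {
  "moves": [0.03,0,0,0,0.03,0,0,0,0.03,0,0,0,0.03,0.006,0,0,0.03,0.006,0,0,0.03,0.01,0,0]
}}

```text
t: 6.75
eef_pos: [548.4, -2.6, 173.6]
tcp_rot: [-3.141, 0.001, 1.853]
ft_force: [-0.5, -2.8, 1.6]
opening: 0.005
grip_force: 1.3
```

Request:
{"fn": "move_arm", "kwargs": {
  "moves": [0.02,0.01,0,0,0.02,0.01,0,0,0.02,0.01,0,0,0,0,0,0]
}}

```text
t: 7.25
eef_pos: [550.4, 8.0, 173.5]
tcp_rot: [3.142, -0.0, 1.854]
ft_force: [-0.1, 0.3, -0.3]
opening: 0.006
grip_force: 0.0
```

```bash
python3 -c "
from h import *;show()"
```

```text
t 7.25 eng [-4.6 16.8] z 173.5 rot [ 3.142 -0.     1.854] F [-0.   0.3] -0.3 op 0.006 j [-0.11  0.41  1.77  0.    0.96 -0.39]
```

Request:
{"fn": "move_arm", "kwargs": {
  "moves": [0.012,0,0,0,0.012,0,0,0,0.012,0,0,0,0,0,0,0]
}}

```text
t: 7.75
eef_pos: [548.8, 12.9, 173.6]
tcp_rot: [3.141, 0.0, 1.853]
ft_force: [0.1, -0.2, 0.2]
opening: 0.006
grip_force: 0.1
```

```bash
python3 -c "
from h import *;show()
import cv2
im=viewer.read_camera('side')[60:200,130:330,::-1]
cv2.imwrite('pics/side3.png',cv2.resize(im,None,fx=4,fy=4,interpolation=cv2.INTER_CUBIC))"
```

```text
t 7.75 eng [-4.7 21.9] z 173.6 rot [3.141 0.    1.853] F [ 0.1 -0.3] 0.2 op 0.006 j [-0.1   0.41  1.77 -0.    0.96 -0.38]
```

View pics/side3.png

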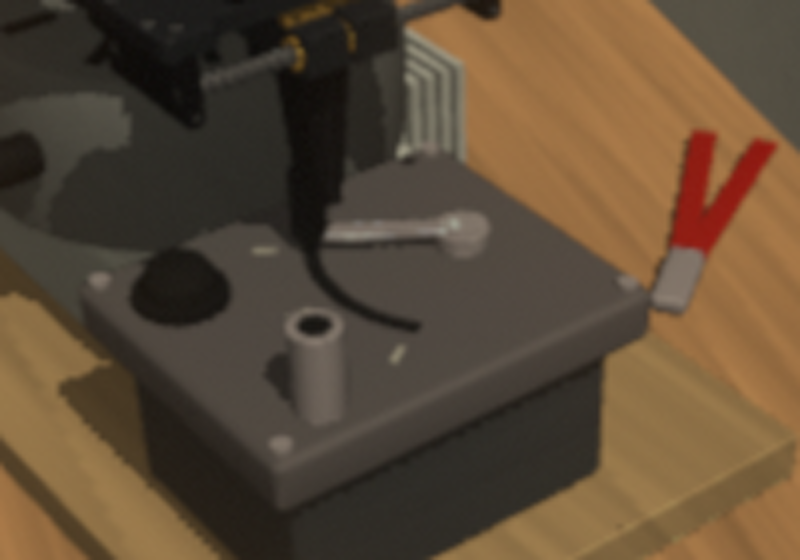

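Lever now points to the full-choke tick with the knob hidden behind the fingertips at about (305,225). I'll nudge slightly to confirm the stop by force.

Request:
{"fn": "move_arm", "kwargs": {
  "moves": [0.01,0,0,0,0.008,0,0,0,0,0,0,0]
}}

```text
t: 8.18
eef_pos: [548.6, 14.1, 173.6]
tcp_rot: [3.141, 0.003, 1.854]
ft_force: [2.5, -9.9, -0.6]
opening: 0.005
grip_force: 5.0
```

Firm stop, 10 N. Back off, rise, go over the primer.

Request:
{"fn": "move_arm", "kwargs": {
  "moves": [-0.05,0,0,0,-0.1,0,0,0,0,0,-0.15,0,0,0,-0.15,0,0,-0.15,-0.05,0,0.1,-0.16,0,0,0.16,-0.16,0,0,0.16,0,0,0,0,0,0,0,0,0,0,0]
}}

```text
t: 9.43
eef_pos: [469.6, 34.1, 226.0]
tcp_rot: [3.141, 0.0, 1.853]
ft_force: [-1.0, -1.0, -0.8]
opening: 0.002
grip_force: 0.0
```

```bash
python3 -c "
from h import *;show()
import cv2
im=viewer.read_camera('side')[60:200,130:330,::-1]
cv2.imwrite('pics/side4.png',cv2.resize(im,None,fx=4,fy=4,interpolation=cv2.INTER_CUBIC))"
```

```text
t 9.425 eng [-74.9  64.4] z 226.0 rot [3.141 0.    1.853] F [-1.2 -0.7] -0.8 op 0.002 j [-0.07  0.23  1.88 -0.    1.03 -0.35]
```

View pics/side4.png

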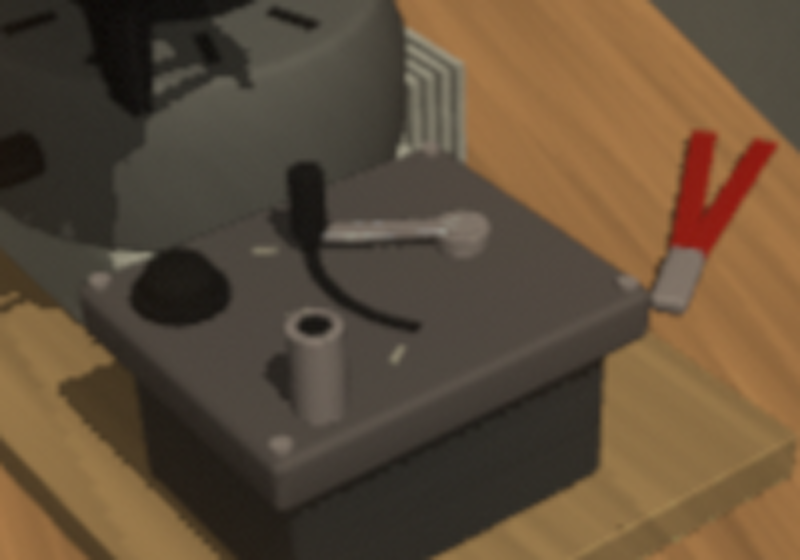

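Choke rests at full, knob upright at (307,205), clear of the fingers. Fingertips are about 19 mm too far towards the shroud, so I'll correct and lower to just above the bulb.

Request:
{"fn": "move_arm", "kwargs": {
  "moves": [-0.065,0.006,0,0,-0.062,0,0,0,0,0,0.15,0,0,0,0.15,0,0,0,0,0]
}}

```text
t: 10.1
eef_pos: [474.9, 16.0, 180.0]
tcp_rot: [-3.139, -0.001, 1.853]
ft_force: [-0.6, -0.0, -0.2]
opening: 0.004
grip_force: 0.0
```

```bash
python3 -c "
from h import *;show()
import cv2
im=viewer.read_camera('side')[60:200,130:330,::-1]
cv2.imwrite('pics/side5.png',cv2.resize(im,None,fx=4,fy=4,interpolation=cv2.INTER_CUBIC))"
```

```text
t 10.1 eng [-74.9  45.5] z 180.0 rot [-3.139e+00 -1.000e-03  1.853e+00] F [-0.5  0.1] -0.2 op 0.004 j [-0.11  0.3   1.93 -0.    0.92 -0.39]
```

View pics/side5.png

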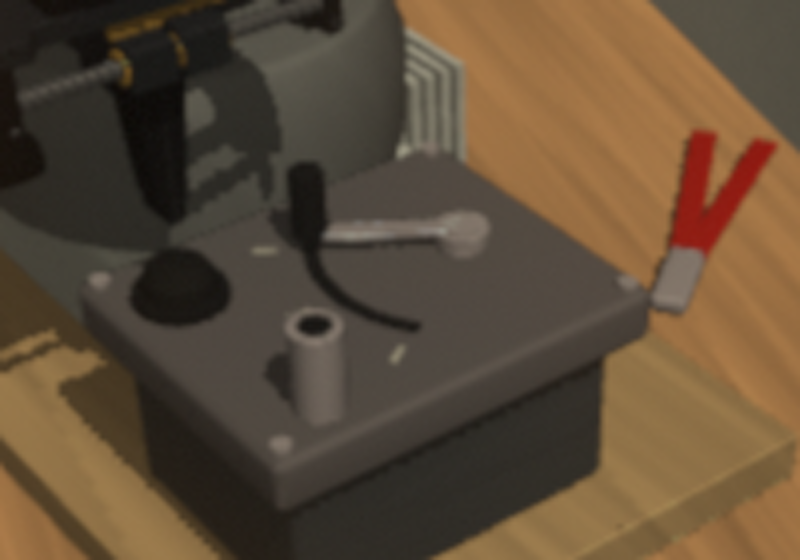

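```bash
python3 -c "
from h import *
f=lambda x,y,z:((proj('side',np.r_[Rt@[x,y]+o,z])-[130,60])*4).round(0)
print('tip',f(-74.9,45.5,180),'dome top',f(-75,45,172),'collar near edge',f(-75,45,150))
print('corners',f(-110,90,150),f(-110,-90,150),f(110,-90,150),'screw',f(60,0,161),'socket top',f(-69,-66,195), 'knob top',f(-2.3,41.7,196))
print([f(-75+a,45+b,172) for a,b in((10,0),(0,10))])"
```

```text
tip [166. 242.] dome top [168. 256.] collar near edge [174. 295.]
corners [ 63. 279.] [266. 467.] [650. 286.] screw [455. 221.] socket top [307. 321.] knob top [297. 165.]
[array([187., 249.]), array([157., 247.])]
```

```bash
python3 -c "
from h import *
g=lambda x,y,z:((proj('side',np.r_[Rt@[x,y]+o,z])-[110,60])*3).round(0)
print('tip1',g(13.5,-84.8,174.6),g(13.5,-84.8,184.6),'knob top0',g(-1.5,-43,195.5))"
```

```text
tip1 [424. 233.] [424. 219.] knob top0 [362. 182.]
```

Fingertips at (172,220) are straight over the dome, whose top is at (180,253). I'll press slowly, feeling the force.

Request:
{"fn": "move_arm", "kwargs": {
  "moves": [0,0,0.015,0,0,0,0.015,0,0,0,0.015,0,0,0,0.015,0,0,0,0,0]
}}

```text
t: 10.78
eef_pos: [475.2, 16.7, 171.9]
tcp_rot: [-3.141, -0.0, 1.853]
ft_force: [0.1, -0.5, -0.7]
opening: 0.006
grip_force: 0.0
```

Request:
{"fn": "move_arm", "kwargs": {
  "moves": [0,0,0.01,0,0,0,0.01,0,0,0,0,0]
}}

```text
t: 11.15
eef_pos: [475.2, 16.6, 168.9]
tcp_rot: [-3.141, 0.0, 1.853]
ft_force: [-0.1, 0.2, 0.7]
opening: 0.005
grip_force: 0.0
```

Request:
{"fn": "move_arm", "kwargs": {
  "moves": [0,0,0.01,0,0,0,0.01,0,0,0,0,0]
}}

```text
t: 11.52
eef_pos: [475.2, 16.6, 165.9]
tcp_rot: [-3.141, 0.0, 1.853]
ft_force: [-0.8, 0.6, 0.3]
opening: 0.008
grip_force: 0.0
```

Request:
{"fn": "move_arm", "kwargs": {
  "moves": [0,0,0.01,0,0,0,0.01,0,0,0,0,0]
}}

```text
t: 11.9
eef_pos: [475.2, 16.6, 162.9]
tcp_rot: [-3.141, 0.0, 1.853]
ft_force: [-0.8, -0.6, 0.4]
opening: 0.004
grip_force: 0.0
```

Request:
{"fn": "move_arm", "kwargs": {
  "moves": [0,0,0.01,0,0,0,0,0]
}}

```text
t: 12.15
eef_pos: [475.2, 16.6, 161.4]
tcp_rot: [-3.141, 0.0, 1.853]
ft_force: [-0.1, 0.2, -0.4]
opening: 0.004
grip_force: 0.0
```

```bash
python3 -c "
from h import *;show()
import cv2
s=viewer.read_camera('side')[85:145,135:235,::-1]
s=cv2.resize(s,None,fx=8,fy=8,interpolation=cv2.INTER_CUBIC)
s=cv2.convertScaleAbs((255*(s/255.)**.5),alpha=1)
cv2.imwrite('pics/side6.png',s)"
```

```text
t 12.15 eng [-74.4  46. ] z 161.4 rot [-3.141  0.     1.853] F [-0.   0.2] -0.4 op 0.004 j [-0.1   0.32  1.95 -0.    0.86 -0.39]
```

View pics/side6.png

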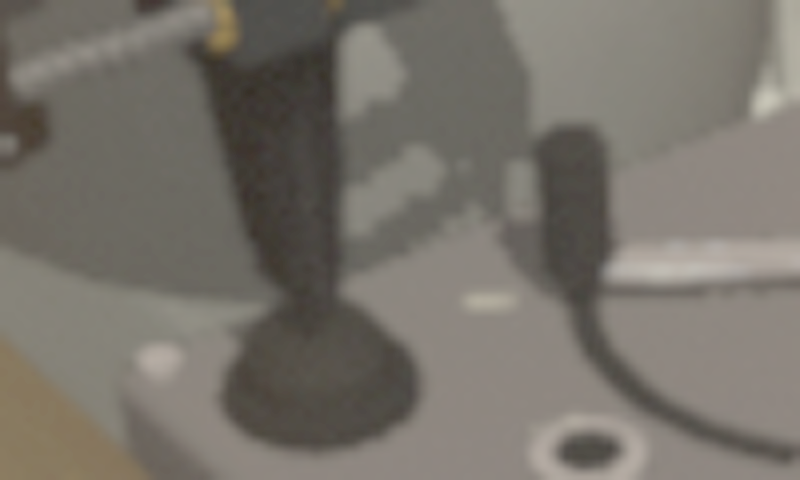

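Lever still at full choke; the fingertips end at about (310,315), right on the dome's apex at (318,300). Continuing down slowly.

Request:
{"fn": "move_arm", "kwargs": {
  "moves": [0,0,0.01,0,0,0,0,0]
}}

```text
t: 12.45
eef_pos: [475.2, 16.6, 159.9]
tcp_rot: [-3.141, 0.0, 1.853]
ft_force: [-0.3, -0.4, 0.5]
opening: 0.005
grip_force: 0.0
```

Request:
{"fn": "move_arm", "kwargs": {
  "moves": [0,0,0.01,0,0,0,0,0]
}}

```text
t: 12.7
eef_pos: [475.2, 16.6, 158.4]
tcp_rot: [-3.141, 0.0, 1.853]
ft_force: [0.2, 0.4, 0.6]
opening: 0.003
grip_force: 0.0
```

Request:
{"fn": "move_arm", "kwargs": {
  "moves": [0,0,0.01,0,0,0,0,0]
}}

```text
t: 12.95
eef_pos: [475.2, 16.6, 156.9]
tcp_rot: [-3.141, 0.0, 1.853]
ft_force: [0.2, -0.3, -0.2]
opening: 0.006
grip_force: 0.0
```

No contact where expected: the deck may be lower than assumed (the top fit's scale of 0.979 hints at that too). I'll triangulate the deck screws in both views.

```bash
python3 - <<'E'
from h import *
import cv2
def P(n):
    i=viewer.camera_info(n);return np.array(i["K"])@np.array(i["camera_from_world"])[:3]
T=np.array([[175,549],[507,448],[393,59],[250,178],[453,383],[233,475]],float);T=(T+.5)/4-.5+[95,115]
S=np.array([[100,281],[281,444],[629,283],[463,228],[315,325],[181,288]],float);S=(S+.5)/4-.5+[130,60]
X=cv2.triangulatePoints(P("top"),P("side"),T.T,S.T);X=(X[:3]/X[3]).T
for n,x,t,s in zip("nl nr fr pivot socktop primer".split(),X,T,S):print(n,x.round(1),(proj("top",x)-t).round(1),(proj("side",x)-s).round(1))
z=X[:3,2].mean();c=lambda x,y,z:ray("top",95+(x+.5)/4-.5,115+(y+.5)/4-.5,z)[:2]
for z in (130,135,140,145):
    W=np.array([c(62,146,z),c(408,45,z),c(530,465,z),c(168,572,z)]);print(z,[np.linalg.norm(W[i]-W[i-1]).round(1) for i in range(4)],"primer",c(233,475,z+2),W.mean(0))
E
```

```text
nl [443.7  43.2 149. ] [ 0.1 -0.6] [-0.5  0.1]
nr [ 488.4 -111.   150.7] [ 0.1 -0.5] [-0.4  0.1]
fr [681.4 -54.2 149.2] [ 0.1 -0.4] [-0.3  0.1]
pivot [620.6  13.  154.5] [ 0.1 -0.7] [-0.5  0.2]
socktop [513.3 -89.8 193.1] [ 0.1 -0.7] [-0.6  0.1]
primer [477.4  16.4 153.4] [ 0.1 -0.7] [-0.5  0.1]
130 [np.float64(220.0), np.float64(179.7), np.float64(222.2), np.float64(178.5)] primer [478.22354807  21.52243527] [563.28434367  -3.65905107]
135 [np.float64(218.7), np.float64(178.6), np.float64(220.8), np.float64(177.4)] primer [477.7233413   20.35989505] [562.25858621  -4.66275999]
140 [np.float64(217.3), np.float64(177.5), np.float64(219.4), np.float64(176.2)] primer [477.22313453  19.19735483] [561.23282875  -5.66646891]
145 [np.float64(215.9), np.float64(176.4), np.float64(218.0), np.float64(175.1)] primer [476.72292777  18.03481461] [560.20707129  -6.67017783]
```

Request:
{"fn": "move_arm", "kwargs": {
  "moves": [0,0,0.01,0,0,0,0,0]
}}

```text
t: 13.2
eef_pos: [475.2, 16.6, 155.4]
tcp_rot: [-3.141, 0.0, 1.853]
ft_force: [-0.5, -0.1, 0.0]
opening: 0.005
grip_force: 0.0
```

Request:
{"fn": "move_arm", "kwargs": {
  "moves": [0,0,0.01,0,0,0,0,0]
}}

```text
t: 13.45
eef_pos: [475.2, 16.6, 153.9]
tcp_rot: [-3.141, -0.0, 1.853]
ft_force: [-0.9, -0.3, 0.5]
opening: 0.003
grip_force: 0.0
```

```bash
python3 - <<'E'
from h import *
import cv2
show()
a=cv2.imread("pics/side4.png")
b=viewer.read_camera("side")[60:200,130:330,::-1]
cv2.imwrite("pics/side7raw.png",b)
a=cv2.resize(a,(200,140),interpolation=cv2.INTER_AREA).astype(int)
# column strip through the dome: grey rows now and with the dome free
for r in range(48,84,1): print(r,a[r,34:57:2].mean(1).round().astype(int),b[r,34:57:2].astype(int).mean(1).round().astype(int))
E
```

```text
t 13.45 eng [-74.4  46. ] z 153.9 rot [-3.141 -0.     1.853] F [-0.9 -0. ] 0.5 op 0.003 j [-0.1   0.33  1.96 -0.    0.84 -0.39]
48 [66 66 68 69 69 69 70 69 70 69 69 68] [16 13 16 15 18 19 17 33 42 44 60 65]
49 [67 66 68 68 69 68 70 70 70 68 68 67] [19 14 15 15 17 19 16 32 43 54 69 68]
50 [66 66 66 67 69 68 68 69 69 69 68 68] [22 14 15 15 19 20 17 34 46 64 69 69]
51 [66 67 66 67 68 68 68 69 68 68 68 68] [23 14 14 18 16 20 18 45 61 69 69 68]
52 [66 66 66 66 66 67 67 68 69 68 67 68] [29 14 12 18 16 18 18 50 70 69 69 62]
53 [65 65 66 65 66 67 67 68 69 69 68 67] [32 14 14 16 19 20 17 50 70 69 68 56]
54 [64 65 65 65 65 65 66 67 67 68 68 67] [35 14 12 19 14 19 18 50 69 62 53 48]
55 [63 65 65 66 65 66 66 66 67 66 67 65] [38 16 12 15 18 18 15 49 68 57 43 43]
56 [63 64 65 65 65 64 65 66 66 66 64 64] [40 17 14 17 17 20 17 49 65 48 42 52]
57 [63 63 64 64 64 64 66 65 65 63 66 67] [41 22 14 16 18 21 18 48 54 44 58 66]
58 [63 63 63 64 64 64 65 64 61 65 69 70] [41 28 14 16 17 19 16 47 47 59 69 71]
59 [62 62 63 64 63 63 63 62 66 69 71 70] [42 35 12 12 18 21 16 46 63 70 71 71]
60 [61 63 63 63 62 60 61
[... 1207 characters left out ...]
22 23 23 24 23 23 24 24 23 30] [22 23 21 21 23 21 22 23 22 22 22 28]
76 [24 25 22 22 22 24 23 22 23 23 23 40] [22 24 21 21 22 22 23 22 22 22 20 39]
77 [30 24 24 23 23 24 24 24 24 24 27 53] [27 22 24 23 23 21 22 23 21 20 25 54]
78 [47 24 23 24 24 24 23 24 22 25 48 65] [48 23 22 23 23 22 24 22 23 22 50 67]
79 [63 36 25 24 23 22 24 24 27 38 64 70] [65 35 25 22 22 22 23 22 26 37 65 72]
80 [70 58 41 29 27 26 27 30 48 60 70 70] [72 61 41 26 26 23 24 29 49 62 70 72]
81 [71 70 61 52 46 41 48 57 65 70 70 71] [72 71 62 53 49 41 47 59 66 72 73 73]
82 [71 71 70 67 64 61 65 70 71 71 70 71] [72 72 72 68 66 63 66 71 72 72 72 72]
83 [70 71 71 71 71 70 70 71 71 71 71 71] [70 73 72 73 72 72 72 72 72 72 72 73]
```

The fingertip's lower edge is now right at the dome's top, so contact is imminent. I'll continue in small steps.

Request:
{"fn": "move_arm", "kwargs": {
  "moves": [0,0,0.01,0,0,0,0,0]
}}

```text
t: 13.75
eef_pos: [475.2, 16.6, 152.4]
tcp_rot: [-3.141, 0.0, 1.853]
ft_force: [-0.4, 1.1, -0.6]
opening: 0.002
grip_force: 0.0
```

Request:
{"fn": "move_arm", "kwargs": {
  "moves": [0,0,0.01,0,0,0,0,0]
}}

```text
t: 14.0
eef_pos: [475.3, 16.6, 151.0]
tcp_rot: [3.142, 0.0, 1.853]
ft_force: [-0.1, -0.2, 0.8]
opening: 0.004
grip_force: 0.8
```

Request:
{"fn": "move_arm", "kwargs": {
  "moves": [0,0,0.01,0,0,0,0,0]
}}

```text
t: 14.25
eef_pos: [475.3, 16.6, 149.5]
tcp_rot: [3.141, 0.0, 1.853]
ft_force: [-0.7, -0.6, 2.4]
opening: 0.005
grip_force: 1.3
```

Contact at about 151.5. Press on to about 143 and watch for the bottom.

Request:
{"fn": "move_arm", "kwargs": {
  "moves": [0,0,0.01,0,0,0,0.01,0,0,0,0,0]
}}

```text
t: 14.62
eef_pos: [475.3, 16.6, 146.5]
tcp_rot: [-3.142, 0.0, 1.853]
ft_force: [-1.3, 0.8, 4.3]
opening: 0.006
grip_force: 2.2
```

Request:
{"fn": "move_arm", "kwargs": {
  "moves": [0,0,0.01,0,0,0,0,0]
}}

```text
t: 14.88
eef_pos: [475.3, 16.6, 145.0]
tcp_rot: [3.142, 0.0, 1.853]
ft_force: [-1.5, 0.1, 5.0]
opening: 0.005
grip_force: 2.6
```

Request:
{"fn": "move_arm", "kwargs": {
  "moves": [0,0,0.01,0,0,0,0,0]
}}

```text
t: 15.12
eef_pos: [475.4, 16.6, 144.0]
tcp_rot: [3.141, 0.0, 1.853]
ft_force: [-2.2, -0.3, 11.5]
opening: 0.004
grip_force: 5.7
```

Bottomed out, with the force stepping from 5 to 11.5 N. A hair more, then lift straight up.

Request:
{"fn": "move_arm", "kwargs": {
  "moves": [0,0,0.003,0,0,0,0,0,0,0,-0.03,0,0,0,-0.05,0,0,0,-0.1,0,0,0,-0.2,0,0,0,-0.3,0,0,0,-0.3,0,0,0,0,0,0,0,0,0]
}}

```text
t: 16.38
eef_pos: [474.8, 16.7, 289.4]
tcp_rot: [-3.141, -0.0, 1.853]
ft_force: [-0.2, 0.2, -0.1]
opening: 0.003
grip_force: 0.0
```

```bash
python3 - <<'E'
from h import *
import cv2
show()
a=cv2.resize(cv2.imread("pics/side4.png"),(200,140),interpolation=cv2.INTER_AREA).astype(int).mean(2)
b=viewer.read_camera("side")[60:200,130:330,::-1].astype(int).mean(2)
for n,(r0,r1,c0,c1) in dict(primer=(60,84,30,60),knob=(38,62,66,85),lever=(50,66,80,125),socket=(74,108,68,90)).items():
    print(n,"mean/max diff",np.abs(a-b)[r0:r1,c0:c1].mean().round(1),np.abs(a-b)[r0:r1,c0:c1].max().round())
E
```

```text
t 16.375 eng [-74.7  46.2] z 289.4 rot [-3.141 -0.     1.853] F [-0.1  0.2] -0.1 op 0.003 j [-0.1   0.18  1.77 -0.    1.19 -0.39]
primer mean/max diff 0.7 4.0
knob mean/max diff 0.7 3.0
lever mean/max diff 0.8 4.0
socket mean/max diff 0.7 4.0
```

```bash
python3 -c "
from cell import order;print(order.job_done())"
```

```text
the job is handed in; nothing more can be done
None
```

The choke lever is at its far stop (full choke), and the primer bulb was pressed fully down once and has come back up. The socket didn't move, and the arm touched only the lever and the bulb. The job was handed in at about 16.4 s on the robot's clock.

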